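Refit the slitter's lift-off guard door

TASK

The strip slitter's round blade is bare: its guard door is parked in the empty bracket next to it. Pinch the door's two sprung hinge pins in by their finger tabs, lift the door off, lower it between the slitter's ears until it stands on the base, and let go so that both pins spring out through the slots in the ears.

Things in the scene. Friction and masses are not known exactly. Their poses are not given: they have to be found in the camera images.
- guard: guard door: upright aluminium plate 80 wide (y), 6 thick (x), 45 mm high on a foot 34 deep, 80 wide, 8 high. Origin: centre of the foot's underside, z up. On top, two flat steel finger tabs square to y, 26 wide (x), 5 thick, rising to 112 mm; outer faces 62 mm apart, 26 when pinched in. 0.3 kg. It stands in a bare dark bracket, base 12 mm high, ears like the slitter's. Not the loose plate with a wire loop
- pin_left (a joint): travel of the 6 mm round hinge pin on the guard's +y side, fixed to that side's tab, along y at 50 mm above the underside: 0 m sprung out (tip 60 mm from the middle), 0.018 m pinched fully in (tip at 42 mm). The spring pushes out with 3 N at 0, 5 N at 0.018: pinch both tabs with 15 to 30 N. With a pin out, the ear's slot keeps the door from lifting
- pin_right (a joint): the same for the hinge pin and tab on the guard's -y side
- slitter_seat (a point): where the guard's origin belongs: on the slitter's grey base, 12 mm above the bench, midway between its ears. y from ear to ear, x towards the blade. Ears 7 thick, 56 long (x), inner faces 100 mm apart, tops 67 mm above this point; pin slots 30 mm long (x, centred), 44 to 58 mm up. Blade 30 to 94 mm behind (+x), 72 high; motor box beyond, 32 high; low roller 37 to 56 in front
There are look-alikes about, which are no part of the job. Of the things that look like the part that bears slitter_seat, take the one that is farthest to the robot's left at the start.

How it is judged:
By the outcome, as a careful person would: the job done as asked, in the order asked, and still so for the second after the job is handed in, with the robot touching nothing.
It also fails if it takes over 48 s, if anything falls off the work surface, if the arm or the gripper's body presses on something with over 40 N, if the wrist force passes 120 N, or if a joint passes its speed limit or range.

ROBOT

A 6-joint arm with a two-finger parallel gripper is mounted at the origin on the work surface. World frame = base frame: x ahead of the robot, y to its left, z up, the work surface at z = 0. Lengths are in m, angles in rad, forces in N, time in s.
With the tool pointing down it reaches from about 0.325 to 0.775 m from the base axis. Payload 5.5 kg.
Tool frame: the origin (TCP) lies between the finger pads; the fingertips stand 8 mm ahead of it and the grasp point (between the pads) lies 11 mm behind it (tcp_to_tips is the distance from the TCP to the fingertips, in m); z points along the fingers, y is the line along which they close (so a half turn about z gives the same grasp; the last joint's range is limited). The gripper opens to 88 mm and grips with 3 to 60 N. Pads are 20 mm wide; open, the fingers measure 115 mm over their backs; the gripper's body (75 mm by 178 mm) begins 61 mm behind the grasp point.
Start: joints at [-1.194, 0.091, 1.231, -0, 1.82, -0.057], TCP at [0.252, -0.544, 0.231] pointing down, gripper open.
Joint ranges: [-2.87, 2.87], [-0.86, 2.18], [0.17, 2.46], [-1.51, 4.65], [0.06, 2.69], [-2.65, 2.65]. Speed limits (rad/s): [2.57, 2.57, 3.01, 3.14, 3.14, 3.14].

INTERFACE

Orientations are given as a unit quaternion [w, x, y, z].
In Python, from bench import * gives the robot as it stands. Calls block until the motion is done:
- move_to(position, orientation): joint-space move of the TCP to a pose.
- move_l(position, speed=0.15, orientation=None): straight line of the TCP; orientation=None keeps the orientation; speed is the mean speed in m/s.
- movej(angles): joint-space move.
- gripper_open() and close(): open the fingers fully, or close them until they stop; the grip force is fixed at half the most.
- hold(seconds).
- inverse_kinematics(position, orientation): joint angles nearest the present ones, or None.
- state(): the state.
- get_image(name): name is "scene" or "top" or "wrist"; returns a dict with "frame" (400x640x3 uint8, blue, green, red), "depth" (400x640 float32, m along the optical axis (not along the pixel's ray), 0 where there is no reading), "camera_matrix" (3x3 intrinsics, pixels), "view" (4x4, takes a point from world to camera coordinates). Camera axes: x right, y up, looking along -z (the intrinsics and any distortion apply to the point x, -y, -z); pixel columns grow to the right and rows downward; lengths in m; the calibration is good to about 2 mm. The wrist camera is an equidistant fisheye: a pixel r from the principal point sees the ray r / f radians off the axis. A picture is of the moment at which its call begins.
A pose or a line that the arm cannot do raises IKError and nothing moves.
- job_done(): hands the job in; it is judged then, once.
The state is a dict: "time": time; "joint_pos": joint angles; "dq": joint speeds; "joint_torque": joint torques, N m; "ee_pos": TCP position; "ee_rot": TCP orientation; "ft_force": force on the tool from outside, world axes, zero at the start; "moment": the same for the moment, N m; "finger_gap": finger opening in m; "finger_force": force on a finger pad.
Only numpy, scipy, OpenCV 4.12 (cv2) and the standard library are available. Lean on these libraries where they do the work, as an engineer would, in place of code of your own. Each camera call takes 0.05 s, during which the arm holds its last target. There are 200 camera calls.

## Working session

There is one attempt and no reset: what is moved stays moved. The work goes in short steps, each a Python script; the robot and the scene stay as the last script left them, time stands still between calls to the robot, and variables do not carry over. Pictures are saved under pics/ and viewed, at most 10 in all, crops included, and the job is handed in when it is done.

```bash
mkdir -p pics
cat > h.py <<'E'
from bench import *
import numpy as np, cv2, pickle
def grab(n,tag):
    im=get_image(n); pickle.dump(im,open(f'pics/{tag}.pkl','wb')); cv2.imwrite(f'pics/{tag}.png',im['frame']); return im
def load(tag): return pickle.load(open(f'pics/{tag}.pkl','rb'))
def pts(im):
    "world point per pixel (pinhole)"
    K=im['camera_matrix'];d=im['depth'];v,u=np.mgrid[:d.shape[0],:d.shape[1]]
    P=np.stack([(u-K[0,2])/K[0,0]*d,-(v-K[1,2])/K[1,1]*d,-d,np.ones_like(d)],-1)
    return (P@np.linalg.inv(im['view']).T)[...,:3]
E
python3 - <<'E'
from h import *
for n in('top','scene'):
    im=grab(n,n+'1'); print(n,im['camera_matrix'].round(1).tolist(),np.linalg.inv(im['view']).round(3).tolist(),(im['depth']>0).mean())
print(state())
E
```

```text
top [[486.8, 0.0, 316.5], [0.0, 486.8, 201.4], [0.0, 0.0, 1.0]] [[-0.019, 0.997, -0.07, 0.336], [-1.0, -0.018, 0.012, -0.075], [0.01, 0.07, 0.997, 1.468], [0.0, 0.0, 0.0, 1.0]] 0.9959140625
scene [[451.8, 0.0, 320.2], [0.0, 451.8, 205.0], [0.0, 0.0, 1.0]] [[-0.902, -0.321, 0.288, 0.757], [0.431, -0.683, 0.59, 0.597], [0.007, 0.656, 0.755, 0.919], [0.0, 0.0, 0.0, 1.0]] 0.996078125
{'time': 0.1, 'joint_pos': array([-1.19368809e+00,  9.17897531e-02,  1.23174632e+00, -1.28711574e-05,
        1.81978194e+00, -5.67345317e-02]), 'dq': array([-0.00121017, -0.00025328, -0.00346273,  0.00083565, -0.00059267,
       -0.0005788 ]), 'joint_torque': array([ 2.87865223e-03, -4.47857738e+01, -4.07569385e+01,  7.01855030e-02,
        2.84143776e-02, -1.21464186e-04]), 'ee_pos': array([ 0.25210301, -0.54420054,  0.22962704]), 'ee_rot': array([-8.50637634e-04,  9.76564645e-01,  2.15222558e-01, -1.43757926e-04]), 'ft_force': array([-0.06574235, -0.07835843,  0.1756294 ]), 'moment': array([ 0.04403266, -0.05928271, -0.01772321]), 'finger_force': 0.0, 'finger_gap': 0.08747945264301604}
```

View pics/top1.png

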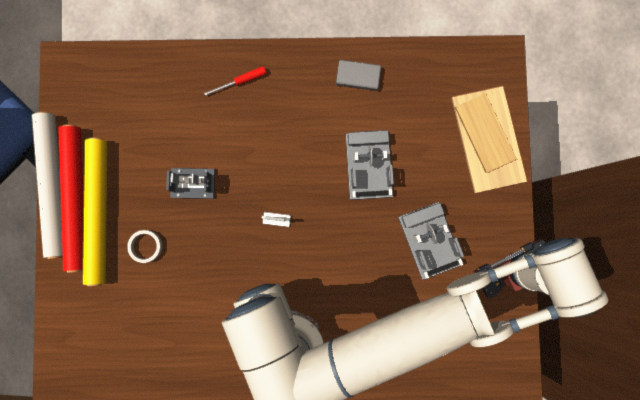

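View pics/scene1.png

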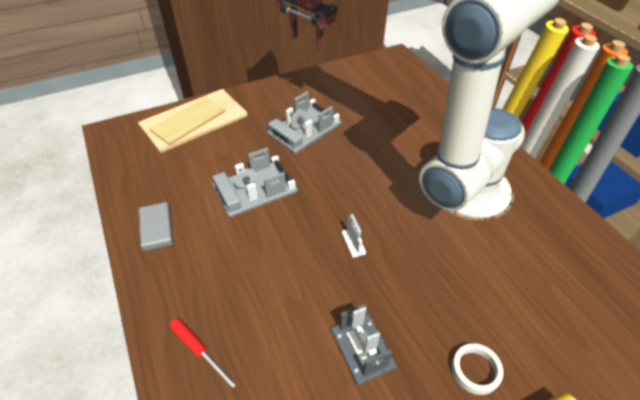

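The top view shows the dark bracket holding the guard at (190,183). There are two slitters, at (370,165) and (432,240). The left one (+y) is at (370,165), so it is the target. The loose plate decoy is at (277,219). Next I'll enlarge the guard and the target.

Run:
```python
from h import *
im=load('top1');f=im['frame']
a=cv2.resize(f[155:211,160:224],None,fx=6,fy=6,interpolation=cv2.INTER_CUBIC)
b=cv2.resize(f[122:206,338:402],None,fx=6,fy=6,interpolation=cv2.INTER_CUBIC)
c=np.zeros((504,384*2,3),np.uint8);c[:336,:384]=a;c[:,384:]=b
cv2.imwrite('pics/crop1.png',c)
P=pts(im);z=P[...,2]
np.set_printoptions(linewidth=250)
print((z[165:203:2,164:220:2]*1000).astype(int))
print((z[128:202:3,343:400:2]*1000).astype(int))
```

```text
[[   3    1    1   -1    7    4    0    2    4    4    3   -2   -1 1468    0    0    2    0    4   -3    1   -2    2    0    1    6    3    0]
 [   2   -3    0    1   -1   -4    0    0    0   -1    2    1    4    2    3    0    1    5   -1    1    3    3    3    2    0   -1    5    2]
 [   0    0   -3   -2   16   16   10    7   14    8    7   15    7   16   13   20   12   15   11   14   15   12   16   12   14    9    6    0]
 [   2    0   79   63   14    6   13   10   15   16    5   16   16   12   16   13   14   11   11   16   81   26   13   10   18   12    2   -3]
 [   1    4   76   67  128   29   17    9   14   11   16   12   12   12   13   16   14    9   15   17   77   84   54   10   13   10    0    1]
 [   0   -2   79   67  124  113   90   12   12    8   16   16   15   16  124  113   90   16   10   15   83   81   53   33   10   10    0    4]
 [  -2   -3   86   60  125  114   87   73   17   14   18   66   25   24  127  114   95   65   22   19   79   81   55   28   18   12    0    0]
 [   2    2   86   63  123  111   86   68   24   22   22   66   71   21  128  113   90   70   72   
[... 4618 characters left out ...]
6   13   13   11   15   14    5    9    7   12   16   12   10   18    7    9   13   10    4    0    0    1]
 [  -1   -2   -3    9   16   38   14    6   10   13   12   15    7   22   26   25   26   31   29   32   32   29   35   37   36    2    1    2    1]
 [   4   -3   -9    0    8   35   36   31   35   34   30   24   33   30   30   34   31   29   28   35   35   30   26   34   39   -1    1    2    5]
 [   4    2    0    6   18   40   34   16   13   12   14    9   18   11   16   10   12   15   11   15   12   13    4    3   -2    5    3   -1    0]
 [   1   -7   -3    0   -4    1   -4   -4   -2    4   -4   -3    0    6    7    0    0   10    2   -1    1    0   -1    0    0    0    0    6    0]]
```

View pics/crop1.png

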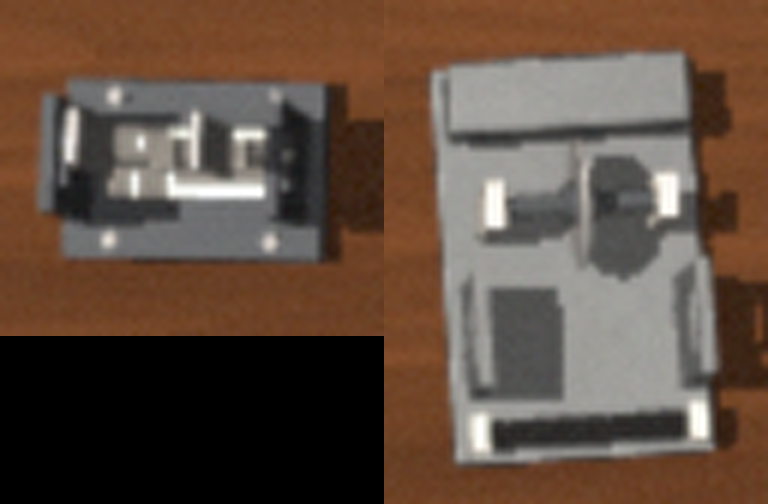

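The crop shows the guard's tabs at about (172,179) and (193,180) inside the dark bracket. The target slitter has its motor box at the top (so its +x is roughly world +x), ears at (354,176) and (390,177), and its roller at (367,193). I'll compute estimates, then take a close look from the wrist.

```bash
cat >> h.py <<'E'
def proj(im,p):
    "world -> wrist fisheye pixel"
    K=im['camera_matrix'];c=im['view']@np.r_[p,1];x,y,z=c[0],-c[1],-c[2]
    r=np.hypot(x,y);t=np.arctan2(r,z)/max(r,1e-9);return np.array([K[0,0]*t*x+K[0,2],K[1,1]*t*y+K[1,2]])
def ray(im,u,v):
    K=im['camera_matrix'];a=(u-K[0,2])/K[0,0];b=(v-K[1,2])/K[1,1];t=np.hypot(a,b);s=np.sin(t)/max(t,1e-9)
    M=np.linalg.inv(im['view']);return M[:3,3],M[:3,:3]@np.array([a*s,-b*s,-np.cos(t)])
def quat(yaw): # tool down, tool y along world direction yaw+90deg
    return np.array([0,np.cos(yaw/2),np.sin(yaw/2),0])
E
python3 - <<'E'
from h import *
im=load('top1');P=pts(im);z=P[...,2]
def box(v0,v1,u0,u1,lo,hi,n):
    q=P[v0:v1,u0:u1].reshape(-1,3);q=q[(q[:,2]>lo)&(q[:,2]<hi)]
    mn,mx=np.percentile(q[:,:2],[4,96],axis=0)
    r=cv2.minAreaRect((q[:,:2]*1000).astype(np.float32))
    print(n,len(q),'mid',((mn+mx)/2).round(4),'ext',(mx-mn).round(4),'zmed',np.median(q[:,2]).round(4),'rect',np.round(r[0],1),np.round(r[1],1),round(r[2],1))
box(160,205,166,180,.105,.140,'gtabL');box(160,205,184,202,.105,.140,'gtabR')
box(160,205,160,171,.070,.095,'bearL');box(160,205,202,214,.070,.095,'bearR')
box(160,205,160,222,.007,.017,'bbase')
box(164,192,350,360,.070,.092,'searL');box(164,192,382,398,.068,.092,'searR')
box(126,202,340,400,.007,.017,'sbase')
p,q=[.45,.32,.33],quat(0)
for yaw in (0,np.pi): print(yaw,inverse_kinematics([.39,.27,.30],quat(yaw)),inverse_kinematics([.39,-.17,.3],quat(yaw)))
E
```

```text
gtabL 37 mid [0.5036 0.3079] ext [0.0242 0.0057] zmed 0.1221 rect [503.9 307.5] [25.6  6. ] 2.9
gtabR 29 mid [0.501  0.2505] ext [0.0231 0.0042] zmed 0.1236 rect [501.6 250.5] [ 5.  25.2] 86.7
bearL 66 mid [0.5014 0.3324] ext [0.0499 0.0085] zmed 0.0794 rect [501.3 333. ] [ 9.4 54. ] 86.3
bearR 63 mid [0.4986 0.2257] ext [0.0508 0.0075] zmed 0.08 rect [498.8 225.9] [ 8.1 54.9] 88.2
bbase 703 mid [0.4999 0.2788] ext [0.0892 0.1252] zmed 0.0127 rect [502.3 286.9] [186.4 126.9] 86.0
searL 52 mid [ 0.5027 -0.2009] ext [0.0495 0.0059] zmed 0.0803 rect [ 502.8 -201.1] [ 6.3 55.1] 89.7
searR 59 mid [ 0.5075 -0.3072] ext [0.0516 0.0075] zmed 0.079 rect [ 507.6 -307.5] [56.   7.9] 1.2
sbase 1536 mid [ 0.5276 -0.2512] ext [0.1547 0.121 ] zmed 0.0124 rect [ 550.5 -256.8] [176.  228.6] 88.5
0 [ 5.33804850e-01 -2.18553554e-01  1.40351161e+00 -4.44089210e-16
  1.95663460e+00  2.10460118e+00] [-4.91066945e-01 -3.47116696e-01  1.50789033e+00 -4.44089210e-16
  1.98081902e+00  1.07972938e+00]
3.141592653589793 [ 5.33804850e-01 -2.18553554e-01  1.40351161e+00 -4.44089210e-16
  1.95663460e+00 -1.03699148e+00] [-4.91066945e-01 -3.47116696e-01  1.50789033e+00 -4.44089210e-16
  1.98081902e+00 -2.06186327e+00]
```

Run:
```python
from h import *
y=np.radians(-2.5)
move_to([.5025,.279,.26],quat(y)); a=grab('wrist','w1')
move_l([.5025,.279,.20]); b=grab('wrist','w2')
s=state();print(s['time'],s['ee_pos'],s['ft_force'],np.linalg.inv(b['view'])[:3].round(3).tolist(),b['camera_matrix'][0])
for im in(a,b): print([proj(im,p).round(1).tolist() for p in([.5036,.3079,.123],[.5013,.2505,.123])])
cv2.imwrite('pics/w12.png',np.vstack([a['frame'],b['frame']])[:, :])
c=np.hstack([a['frame'][100:400,120:520],b['frame'][100:400,120:520]]);cv2.imwrite('pics/w12.png',c)
```

```text
3.7667 [0.50292043 0.27906462 0.20140421] [ 0.73523867 -0.35073175  0.52919881] [[-0.043, 0.967, 0.252, 0.572], [-0.999, -0.042, -0.011, 0.275], [0.0, -0.252, 0.968, 0.355]] [309.70691629   0.         321.44930923]
[[289.9, 191.8], [349.1, 191.5]]
[[283.1, 209.0], [356.2, 208.8]]
```

View pics/w12.png

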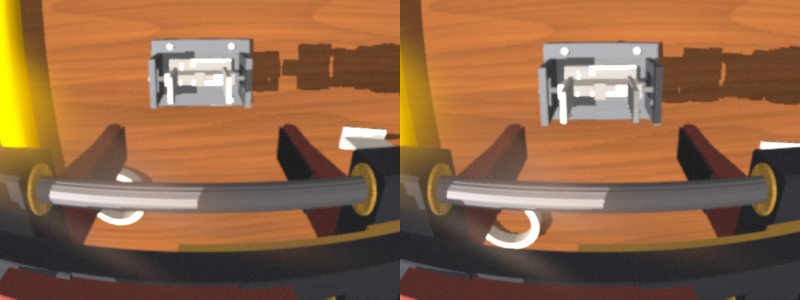

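Both wrist views show the guard centred between the fingers. The tabs are at about (290,195) and (350,195) in the first and (283,210) and (356,210) in the second, within a pixel or so of my predictions. I'll enlarge one crop with the model overlaid to check x and which tab is which.

Run:
```python
from h import *
im=load('w2');f=im['frame'][125:245,240:400];g=cv2.resize(f,None,fx=5,fy=5,interpolation=cv2.INTER_CUBIC)
y=np.radians(-2.5);R=np.array([[np.cos(y),-np.sin(y)],[np.sin(y),np.cos(y)]])
def dot(l,col):
    p=np.r_[np.array([.5025,.279])+R@l[:2],l[2]];u=(proj(im,p)-[240,125]+.5)*5
    cv2.circle(g,tuple(u.astype(int)),3,col,-1)
for s in(1,-1):
    for x in(13,-13):
        for yy in (31,26): dot(np.array([x,s*yy,124])/1e3,(0,0,255))
    for x in(28,-28):
        for yy in (50,57): dot(np.array([x,s*yy,79])/1e3,(0,200,0))
    for x in(17,-17): dot(np.array([x,s*40,20])/1e3,(255,0,0))
cv2.imwrite('pics/w2c.png',g)
```

```text
(no output)
```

View pics/w2c.png

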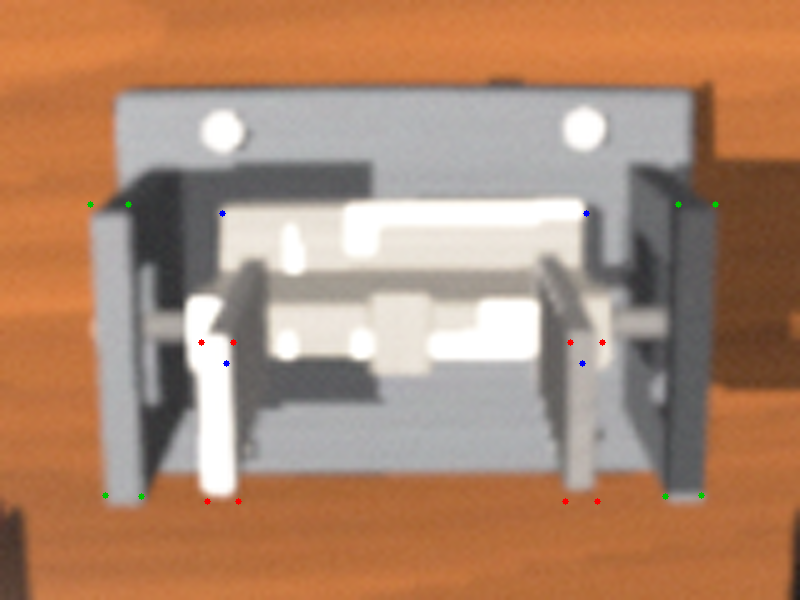

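The overlay fits within about 2 mm, with the pins visible through the bracket's ears. Next I'll grasp, lift and check.

Run:
```python
from h import *
x,yy=.504,.279
move_l([x,yy,.12],.15);move_l([x,yy,.096],.06)
s=state();print(s['ee_pos'],s['ft_force'].round(1))
close();s=state();print('closed',s['time'],s['finger_gap'],s['finger_force'],s['ft_force'].round(1))
if s['finger_gap']<.03:
    move_l([x,yy,.108],.05);s=state();print(s['ee_pos'],s['finger_gap'],s['ft_force'].round(1))
    if abs(s['ft_force'][2])<10:
        move_l([x,yy,.235],.15);s=state();print(s['time'],s['ee_pos'],s['finger_gap'],s['finger_force'],s['ft_force'].round(1),s['moment'].round(2))
grab('wrist','w3')
```

```text
[0.50381792 0.27889004 0.09558003] [ 1.3 -0.9  0.4]
closed 6.0167 0.02399351608493189 30.015731155872345 [0.4 0.7 5.4]
[0.50389478 0.27883319 0.10765543] 0.023915721910650077 [ 0.5 -0.5 -3.3]
7.4083 [0.50368274 0.27881862 0.23355994] 0.02409348049303021 29.981244206428528 [-0.4  1.1 -3. ] [0.05 0.01 0.01]
```

View pics/w3.png

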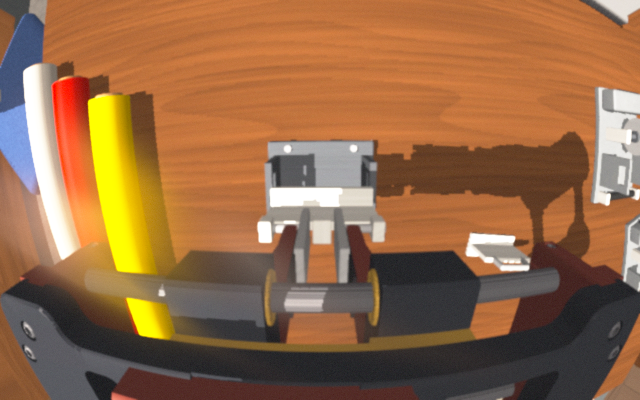

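The guard is in the gripper with its pins in, and the bracket below is empty. Now I'll go to a viewing pose short of the slitter.

Run:
```python
from h import *
y=np.radians(2.6)
move_to([.415,-.254,.26],quat(y)); im=grab('wrist','w4');s=state();print(s['time'],s['ee_pos'],s['finger_gap'],s['ft_force'].round(1))
g=cv2.resize(im['frame'][40:240,190:450],None,fx=3,fy=3,interpolation=cv2.INTER_CUBIC)
R=np.array([[np.cos(y),-np.sin(y)],[np.sin(y),np.cos(y)]])
def dot(l,col):
    l=np.array(l)/1e3;p=np.r_[np.array([.505,-.254])+R@l[:2],l[2]];u=(proj(im,p)-[190,40]+.5)*3
    cv2.circle(g,tuple(u.astype(int)),3,col,-1)
for s in(1,-1):
    for x in(28,-28):
        for yy in (50,57): dot([x,s*yy,79],(0,200,0))
    for x in(17,-17): dot([x,s*40,12],(255,0,0))
    for x in(-37,-56):dot([x,s*40,30],(0,0,255))
for x in(30,94): dot([x,0,60],(0,0,255))
cv2.imwrite('pics/w4c.png',g)
```

```text
9.4583 [ 0.41547755 -0.25334841  0.25992192] 0.02416918955279189 [ 1.1  1.  -3.2]
```

View pics/w4c.png

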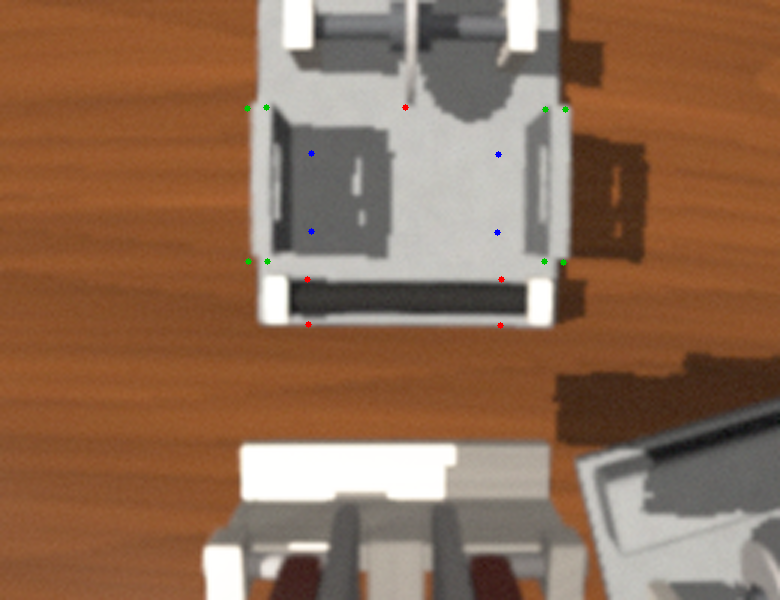

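The ears appear about 4 to 5 px (1.5 mm) right of and above the overlay, so I'm correcting the seat to (0.506, -0.2555). Then I'll lower the guard.

Run:
```python
from h import *
x,y=.5062,-.2555
move_l([x,y,.235],.15); hold(.2); print(state()['ee_pos'])
move_l([x,y,.16],.12);s=state();print(s['ee_pos'],s['ft_force'].round(1))
for z in(.13,.105,.098,.0965,.0955,.095,.0945,.094,.0935):
    move_l([x,y,z],.06 if z>.1 else .02);hold(.1);s=state();print(z,s['ee_pos'].round(4),s['ft_force'].round(1))
    if s['ft_force'][2]>1 or np.linalg.norm(s['ft_force'][:2])>6: break
print(s['time'],s['finger_gap']);grab('wrist','w5')
```

```text
[ 0.50577974 -0.25569516  0.23585027]
[ 0.50648943 -0.2556873   0.16099133] [ 0.8  0.8 -2.5]
0.13 [ 0.5064 -0.2556  0.1305] [ 0.1 -0.3 -2.4]
0.105 [ 0.5064 -0.2556  0.1054] [ 0.2 -0.9 -2.8]
0.098 [ 0.5062 -0.2555  0.0981] [ 0.4 -0.4 -3.3]
0.0965 [ 0.5063 -0.2556  0.0967] [ 0.2 -0.5 -3.1]
0.0955 [ 0.5064 -0.2557  0.0966] [-1.5  0.4  5.6]
13.9333 0.023814432446825715
```

The guard touched down at the expected height, so I'll release.

Run:
```python
from h import *
gripper_open();hold(.3);s=state();print(s['time'],s['finger_gap'],s['ft_force'].round(1))
move_l([.5062,-.2555,.16],.1);move_l([.45,-.2555,.24],.15)
w=grab('wrist','w6');t=grab('scene','s6')
print(state()['time'])
a=cv2.resize(w['frame'][60:260,220:420],(520,520),interpolation=cv2.INTER_CUBIC)
b=cv2.resize(t['frame'][130:230,200:305],(280,266),interpolation=cv2.INTER_CUBIC)
c=np.zeros((520,800,3),np.uint8);c[:,:520]=a;c[:266,520:]=b;cv2.imwrite('pics/f6.png',c)
```

```text
15.3583 0.08757943846501395 [-0.   0.   0.1]
17.05
```

View pics/f6.png

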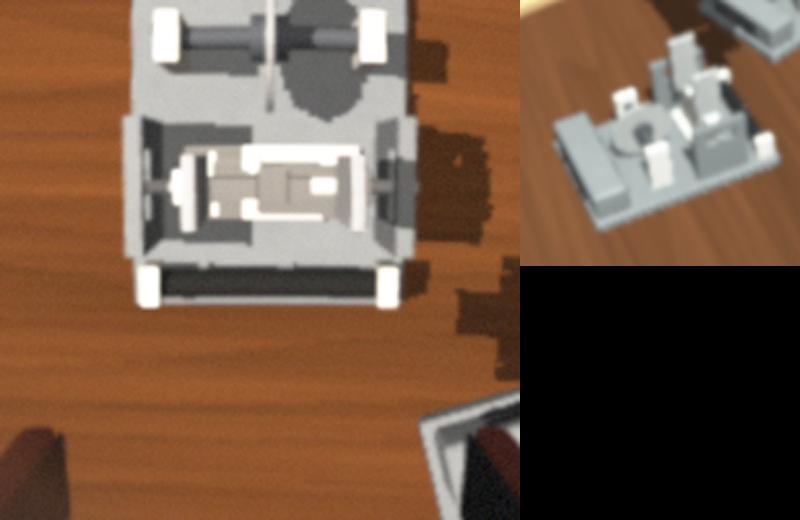

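Both tabs are fully sprung apart, and the pins run into the slots on both sides at crop positions (155,185) and (388,185). The door stands square on the base, so I'm handing it in.

```bash
python3 -c "
from h import *
print(job_done())"
```

```text
the job is handed in; nothing more can be done
None
```

The guard door is standing on the left slitter's base with both hinge pins sprung out into the ear slots, and I handed the job in at about 17 s of the 48 s allowed.

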